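# Hold the test tweezers at the marked zeroing gap

### The job

The meter's test tweezers need their open zero: lift the dust cover off the tweezer stand and set it down upright in the empty blue tray (do not drop it), then squeeze the sprung tweezers at their thumb ridges until the tips stand over the two lines of the gap plate lying under them. Hold that gap steady for two seconds and finish while still holding it: do not let go; never let the tips touch each other, and leave the other things on the bench where they are.

Things in the scene. Friction and masses are not known exactly. Their poses are not given: they have to be found in the camera images.
- stand: Fixed black board 200 x 170 x 12 mm; origin under its centre; x runs along the tweezers from heel to tips, y to their left. The tweezers lie level on the line y = -35 mm, mid-height 46 mm above the table. Heel block 34 x 46 mm, 68 mm high, at x = -83 mm; hinges at x = -85, thumb ridges at +10, tips at +65 mm. Plate seats: under the tips at (65, -35) mm, spare at (65, +50) mm.
- blade_left: Left (+y) tweezer arm: grey bar with steel tip, 8 mm thick, 16 mm high (38 to 54 mm above the table), 150 mm long. Origin on its hinge; at rest its axes are the stand's. A spring pushes it outward: about 1.6 N at the ridge at rest, 3.5 N with the tips 24 mm apart, 4.5 N at 14 mm. Each arm swings inward on its own, up to 0.127 rad.
- blade_right: Right (-y) tweezer arm, mirror image of the left.
- ridge_left (a point): Left thumb ridge: upright rubber rib, radius 6 mm, 16 mm high, 95 mm from the hinge; the point is on its axis at mid-height. Width over the outsides of both ridges: 55 mm at rest, about 43.5 mm with the tips 24 mm apart, 37 mm at 14 mm (tips move 1.58 times as far as ridges). Squeeze here, a finger on the outside of each ridge.
- ridge_right (a point): Right thumb ridge, mirror image of the left.
- tip_left (a point): Point of the left tip (steel, 4 mm thick), on its centreline, 150 mm from the hinge. The tip gap is the distance between the two tip points: 42 mm at rest, 4 mm when the tips touch.
- tip_right (a point): Point of the right tip, mirror image of the left.
- plate_narrow: Gap plate, white, 44 x 50 x 5 mm, fixed on the board with its axes parallel to the stand's, with two black lines 5 mm wide along x whose centres are 14 mm apart (y = +7 and -7 mm). Origin under its centre. Either this or the wide one lies under the tips (there, its middle is under the tweezers' midline); the other lies on the spare seat.
- plate_wide: Gap plate like the narrow one, but its two lines are 24 mm apart (y = +12 and -12 mm).
- cover: Loose steel dust cover, 90 x 72 x 62 mm with 3 mm walls, about 0.12 kg, open below and on its -x side, standing on the board over the tweezers' front half. Origin: centre of its underside; x roughly along the stand's x. On its roof, over its centre, is a black grip rib 50 mm long (along x), 12 mm wide (y), from 62 to 88 mm above its underside.
- tray: Empty shallow blue tray, fixed, 180 (x) x 150 (y) x 25 mm, walls and floor 5 mm. Origin under its centre.
- driver: Bystander, to be left alone: screwdriver, 150 mm, lying.
- tape: Bystander, to be left alone: black roll ring, 80 mm across, 22 mm high. Origin on its underside.
- gasket: Bystander, to be left alone: black plastic ring, 64 mm across, 12 mm high. Origin on its underside.
- dial: Bystander, to be left alone: black plastic machine dial knob, 48 mm across, 30 mm high. Origin on its underside.
- jar: Bystander, to be left alone: small clear jar with a white cap, 44 mm across, 60 mm high. Origin on its underside.
- brush: Bystander, to be left alone: brush, 160 mm, lying.
- collar: Bystander, to be left alone: black plastic ring, 72 mm across, 18 mm high. Origin on its underside.

How it is judged:
By the outcome, as a careful person would: the job done as asked, in the order asked, and still so for the second after the job is handed in, while the arm keeps its last pose, push and grip.
It also fails if it takes over 54 s, if anything falls off the work surface, if the arm or the gripper's body presses on something with over 40 N, if the wrist force passes 120 N, or if a joint passes its speed limit or range.

### The arm

A 6-joint arm with a two-finger parallel gripper is mounted at the origin on the work surface. World frame = base frame: x ahead of the robot, y to its left, z up, the work surface at z = 0. Lengths are in m, angles in rad, forces in N, time in s.
With the tool pointing down it reaches from about 0.25 to 0.775 m from the base axis. Payload 8.9 kg.
Tool frame: the origin (TCP) lies midway between the tips of the shut fingers; the grasp point (between the pads) lies r.tcp_to_grasp behind it (r.tcp_to_grasp is the distance from the TCP to the grasp point, in m); z points along the fingers, y is the line along which they close (so a half turn about z gives the same grasp; the last joint's range is limited). The gripper opens to 85 mm and grips with 20 to 120 N. Pads are 22 mm wide; open, the fingers measure 114 mm over their backs; the gripper's body (76 mm by 85 mm) begins 54 mm behind the grasp point. The pads swing forward as they close: fully open they stand 13 mm farther back than shut.
Start: joints at [-1.414, 0.291, -0.153, 1.127, 0, 1.431], TCP at [0.153, -0.502, 0.193] pointing down, gripper open.
Joint ranges: [-2.52, 2.52], [-0.91, 1.74], [-1.3, 1.37], [-1.96, 2.02], [-1.52, 1.47], [-3.14, 3.14]. Speed limits (rad/s): [2.22, 2.22, 2.79, 3.14, 3.14, 3.14].

### API

Orientations are given as a 3x3 rotation matrix whose columns are the frame's x, y, z axes.
In Python, from rig import telemetry, eyes, r, trace gives the robot as it stands.
- The arm moves only by the tool drive_tool, never from a script. Its argument "deltas" is a list of rows, each a list of 3 entries, a list of its own where there are three numbers: the opening in per cent of the stroke, from 0 (shut) to 100 (fully open), then the shift along the tool's x, y, z in m, then the turn about the tool's z in degrees. In form: [[grip, [x, y, z], turn], ...]. A call has exactly 10 rows; each row shifts and turns the commanded pose from where the row before left it, along the tool's axes as they then stand; what a row does not reach is not made up. A row lasts 1/10 s, in which the tool goes at most 50 mm and 8.59 degrees, less where a joint would pass 70% of its speed; a pose out of reach is approached as far as the arm can. A call is refused whole if a number of a shift passes 0.05 or a number of a turn 8.59, either way. A call with a gripper value outside its range is refused whole. The fingers move at their own pace and stop on an object; "newtons" is the grip in N (left out, the last holds). Time passes only in rows, so rows that do not move let the fingers close, or fill a call up. It gives the time, the measured TCP pose, the force, the opening and the grip force at its end, in the units of the state.
- telemetry.get_obs(): the state, without advancing time (a new reading comes with each control period).
- eyes.get_image(name): name is "scene" or "side" or "wrist"; returns a dict with "pixels" (480x640x3 uint8, red, green, blue), "z_map" (480x640 float32, m along the optical axis (not along the pixel's ray), 0 where there is no reading), "vertical_fov" (degrees; the focal length in pixels is half the picture's height over the tangent of half this angle, whatever the lens; pixels are square), "cx", "cy" (the principal point, pixels), "pose" (4x4, takes a point from camera to world coordinates); the wrist camera has in their place "tool_from_camera" (4x4, takes a point from camera to tool coordinates, whose origin is the TCP and whose axes are the flange's). Camera axes: x right, y up, looking along -z (the intrinsics and any distortion apply to the point x, -y, -z); pixel columns grow to the right and rows downward; lengths in m; the calibration is good to about 2 mm. The wrist camera is an equidistant fisheye: a pixel r from the principal point sees the ray r / f radians off the axis. A picture is of the moment at which its call begins: read the wrist's pose just before it.
- r.close_job(): hands the job in; it is judged then, once.
Trained networks look in a picture, given as the dict that the camera call returned (one of the last four; its "shot" number tells which), for a name from the list of things; names that differ only in an ending like _2 or _b are one class to them, and where a whole thing is asked for, a point or a joint stands for the part that bears it (a point fixed in the world has none). Each returns a list of dicts, best first, with "conf" (0 to 1); they miss things now and then, are a little off and sometimes report something else, mostly with a low value. They report only what shows in the picture. A call takes as long as a camera call.
- trace(picture, name): "region" (480x640 bool, what is visible of it) and "rect" ([left, top, width, height] in pixels, round what is visible of it).
The state is a dict: "time": time; "qpos": joint angles; "joint_vel": joint speeds; "joint_efforts": joint torques, N m; "tool_pos": TCP position; "tcp_rot": TCP orientation; "force": force on the tool from outside, world axes, zero at the start; "torque": the same for the moment, N m; "finger_gap": finger opening in m; "finger_force": force on a finger pad.
Only numpy, scipy, OpenCV 4.12 (cv2) and the standard library are available. Lean on these libraries where they do the work, as an engineer would, in place of code of your own. Each camera call takes 0.05 s, during which the arm holds its last target. There are 200 camera calls.

## Working session

There is one attempt and no reset: what is moved stays moved. The work goes in short steps, Python scripts to look and compute and a tool call to move; the robot and the scene stay as the last step left them, time stands still between calls to the robot, and variables do not carry over. Pictures are saved under pics/ and viewed, at most 10 in all, crops included, and the job is handed in when it is done.

Besides the shell and the picture viewer there is one more tool, called as name(argument=value, ...) on one line, values as JSON. drive_tool: Moves the arm, as the interface text tells. Its arguments: {"type":"object","properties":{"deltas":{"type":"array"},"newtons":{"type":"number"}},"required":["deltas"]}

```bash
mkdir -p pics
cat > h.py <<'E'
import numpy as np, cv2
from rig import telemetry, eyes, r, trace
def cloud(im, T=None):
    z=im["z_map"]; f=240/np.tan(np.radians(im["vertical_fov"]/2))
    v,u=np.mgrid[0:480,0:640]
    P=np.stack([(u-im["cx"])/f*z,-(v-im["cy"])/f*z,-z,np.ones_like(z)],-1)
    return (P@im["pose"].T)[...,:3]
def save(im,n): cv2.imwrite(f"pics/{n}.png",im["pixels"][...,::-1])
E
python3 - <<'E'
from h import *
print(r.tcp_to_grasp, telemetry.get_obs())
for c in("scene","side"):
    im=eyes.get_image(c); save(im,c); W=cloud(im); print({k:v for k,v in im.items() if k not in("pixels","z_map")})
    for n in("stand","cover","tray","plate_narrow","plate_wide","blade_left","blade_right"):
        for t in trace(im,n)[:2]:
            m=t["region"]&(im["z_map"]>0); p=W[m]
            print(c,n,round(t["conf"],2),t["rect"],np.percentile(p,[2,50,98],axis=0).round(3).tolist() if len(p) else None)
E
```

```text
0.0187 {'time': 0.0, 'qpos': array([-1.41429346e+00,  2.91301800e-01, -1.54097318e-01,  1.12670910e+00,
        1.25969985e-05,  1.43148357e+00]), 'joint_vel': array([ 0.00195311,  0.00059491, -0.00092534,  0.00104655,  0.00310521,
        0.00019671]), 'joint_efforts': array([-8.42673162e-04, -5.37136352e+01,  3.31375802e+01,  1.58265891e-02,
       -1.49693506e-04,  2.42953109e-05]), 'tool_pos': array([ 0.1529746 , -0.50171979,  0.19263199]), 'tcp_rot': array([[ 9.56564711e-01,  2.91520012e-01, -1.92034174e-04],
       [ 2.91520010e-01, -9.56563850e-01,  1.29781865e-03],
       [ 1.94647159e-04, -1.29742932e-03, -9.99999139e-01]]), 'force': array([0.6365888 , 0.49596349, 0.31829554]), 'torque': array([-0.0070352 , -0.00433836,  0.03172185]), 'finger_force': 0.0, 'finger_gap': 0.08527912598376713}
{'vertical_fov': 50.43069401424286, 'cx': 314.8148792087057, 'cy': 244.97889323055955, 'pose': array([[ 0.05338527, -0.66274464,  0.74694013,  1.33144132],
       [ 0.99854308,  0.02954506, -0.0451531 , -0.03497837],
       [ 0.00785658,  0.74826241,  0.66335635,  0.7636661 ],
       [ 0. 
[... 1676 characters left out ...]
ide tray 0.95 [338.9, 197.8, 91.8, 63.6] [[0.356, -0.271, 0.0], [0.449, -0.189, 0.005], [0.545, -0.096, 0.025]]
side plate_narrow 0.65 [136.0, 369.3, 40.5, 39.8] [[0.612, 0.402, -0.002], [0.647, 0.435, 0.014], [0.684, 0.469, 0.018]]
side plate_narrow 0.63 [216.8, 337.7, 31.6, 26.6] [[0.549, 0.284, 0.013], [0.571, 0.31, 0.016], [0.593, 0.333, 0.019]]
side plate_wide 0.65 [269.9, 316.9, 36.1, 9.3] [[0.46, 0.217, 0.038], [0.492, 0.228, 0.049], [0.52, 0.238, 0.055]]
side blade_left 0.82 [273.0, 320.0, 33.1, 7.9] [[0.457, 0.215, 0.037], [0.488, 0.227, 0.049], [0.521, 0.239, 0.055]]
side blade_right 0.64 [275.8, 304.7, 33.1, 19.8] [[0.459, 0.151, 0.001], [0.496, 0.197, 0.048], [0.532, 0.2, 0.055]]
```

Run:
```python
import cv2,numpy as np
a=cv2.imread("pics/scene.png");b=cv2.imread("pics/side.png")
c=cv2.resize(a[190:310,350:500],None,fx=2.6,fy=2.6,interpolation=cv2.INTER_CUBIC)
d=cv2.resize(b[270:400,190:350],None,fx=2.4,fy=2.4,interpolation=cv2.INTER_CUBIC)
h=312;cv2.imwrite("pics/crop.png",np.hstack([c[:h],d[:h]]))
cv2.imwrite("pics/s2.png",a)
```

```text
(no output)
```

View pics/scene.png

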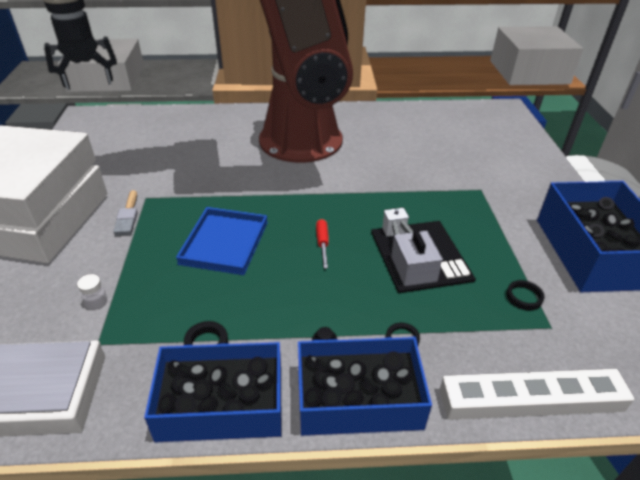

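View pics/crop.png

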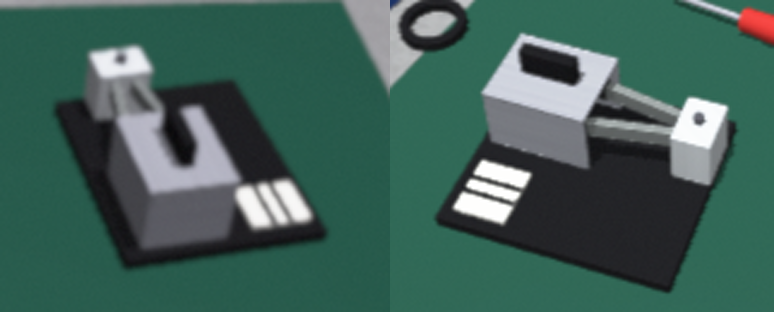

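Run:
```python
from h import *
C={}
for c in("scene","side"):
    im=eyes.get_image(c); W=cloud(im); C[c]=W
    def rect(p,n):
        (a,s,t)=cv2.minAreaRect((p[:,:2]*1000).astype(np.float32)); print(c,n,len(p),np.round(a,1),np.round(s,1),round(t,1))
    box=(W[...,0]>.38)&(W[...,0]<.66)&(W[...,1]>.1)&(W[...,1]<.38)&(im["z_map"]>0)
    z=W[...,2]; g=im["pixels"].astype(int).sum(-1); px=im["pixels"].astype(int)
    for n,lo,hi in(("board",.009,.016),("roof",.069,.079),("rib",.09,.106),("heel",.062,.0705)):
        m=box&(z>lo)&(z<hi)
        if n=="board": m&=(g<150)
        if n=="heel": m&=(W[...,0]<.49)
        m=m.astype(np.uint8)
        k,l,st,ce=cv2.connectedComponentsWithStats(m)
        if k<2: continue
        i=1+np.argmax(st[1:,4]); rect(W[l==i],n); print("  med z",np.median(z[l==i]).round(4))
    t=trace(im,"tray")[0]["region"]; rect(W[t&(z>.02)&(z<.03)],"tray rim")
    t=trace(im,"plate_narrow"); 
    for q in t:
        p=W[q["region"]]
        if abs(np.median(p[:,2])-.017)<.004: rect(p[(p[:,2]>.014)&(p[:,2]<.02)],"plate")
    b=W[box&(z>.045)&(z<.06)&(W[...,0]<.54)&(W[...,0]>.455)];
```

```text
scene board 869 [519.4 246.4] [201.1 170.3] 8.4
  med z 0.0112
scene roof 900 [566.5 220.5] [93.4 73.5] 8.0
  med z 0.073
scene rib 137 [567.2 219.8] [52.1 12.9] 8.4
  med z 0.0982
scene heel 19 [439.4 200.1] [11.2 16.3] 85.5
  med z 0.0662
scene tray rim 580 [ 454.3 -187.4] [152.1 185.3] 74.4
scene plate 315 [575.4 305.4] [46.1 48.8] 6.1
side board 3211 [509.7 270.9] [198.2 126.9] 8.8
  med z 0.0107
side roof 1009 [564.5 222.5] [91.2 76. ] 7.8
  med z 0.0724
side rib 172 [563.4 222.9] [50.6 13.7] 7.6
  med z 0.0977
side heel 32 [438.4 199.6] [11.7 18.5] 27.3
  med z 0.0654
side tray rim 439 [ 451.  -185.6] [154.2 183.7] 75.6
side plate 412 [570.4 308.2] [44.5 51.2] 8.2
side plate 46 [735.5  29.7] [39.6 24.5] 43.6
```

drive_tool(deltas=[[100, [0.03, -0.0285, 0], 0], [100, [0.03, -0.0285, 0], 0], [100, [0.03, -0.0285, 0], 0], [100, [0.03, -0.0285, 0], 0], [100, [0.03, -0.0285, 0], 0], [100, [0.03, -0.0285, 0], 0], [100, [0.03, -0.0285, 0], 0], [100, [0.03, -0.0285, 0], 0], [100, [0.03, -0.0285, 0], 0], [100, [0.03, -0.0285, 0], 0]], newtons=40)

```text
time: 2.1
tool_pos: [0.3576, -0.1406, 0.1935]
tcp_rot: [[0.957, 0.291, 0.001], [0.291, -0.957, -0.0], [0.001, 0.001, -1.0]]
force: [0.1, -0.8, 0.7]
finger_gap: 0.0854
finger_force: 0.0
```

drive_tool(deltas=[[100, [0.032, -0.031, 0], 0], [100, [0.032, -0.031, 0], 0], [100, [0.032, -0.031, 0], 0], [100, [0.032, -0.031, 0], 0], [100, [0.032, -0.031, 0], 0], [100, [0.032, -0.031, 0], 0], [100, [0.032, -0.031, 0], 0], [100, [0.032, -0.031, 0], 0], [100, [0.03, -0.028, 0], 4.4], [100, [0, 0, 0], 4.4]])

```text
time: 3.1
tool_pos: [0.5557, 0.1882, 0.1923]
tcp_rot: [[0.982, 0.19, -0.004], [0.19, -0.982, 0.022], [0.0, -0.022, -1.0]]
force: [0.4, -1.0, 0.1]
finger_gap: 0.0854
finger_force: 0.0
```

```bash
cat >> h.py <<'E'
def wcloud():
    o=telemetry.get_obs(); im=eyes.get_image("wrist")
    z=im["z_map"]; f=240/np.tan(np.radians(im["vertical_fov"]/2))
    v,u=np.mgrid[0:480,0:640]; x=(u-im["cx"]);y=(v-im["cy"]); rr=np.hypot(x,y)+1e-9
    t=np.tan(np.minimum(rr/f,1.5))/rr
    P=np.stack([x*t*z,-y*t*z,-z,np.ones_like(z)],-1)@im["tool_from_camera"].T
    R,p=np.array(o["tcp_rot"]),np.array(o["tool_pos"])
    return o,im,P[...,:3]@R.T+p
E
python3 - <<'E'
from h import *
o,im,W=wcloud(); save(im,"w1"); print(o["tool_pos"],o["tcp_rot"],o["time"])
z=W[...,2]; ok=(im["z_map"]>0)&(abs(W[...,0]-.53)<.15)&(abs(W[...,1]-.25)<.13)
g=im["pixels"].astype(int).sum(-1)
for n,lo,hi in(("board",.009,.016),("roof",.069,.079),("rib",.09,.106)):
    m=ok&(z>lo)&(z<hi)
    if n=="board": m&=g<150
    k,l,st,ce=cv2.connectedComponentsWithStats(m.astype(np.uint8))
    if k<2: continue
    i=1+np.argmax(st[1:,4]); p=W[l==i]; print(n,len(p),cv2.minAreaRect((p[:,:2]*1000).astype(np.float32)),np.median(p[:,2]))
E
```

```text
[0.5556828  0.18818858 0.1922695 ] [[ 9.81749667e-01  1.90135281e-01 -4.02081853e-03]
 [ 1.90177639e-01 -9.81502685e-01  2.20214900e-02]
 [ 2.40618010e-04 -2.23842602e-02 -9.99749412e-01]] 3.1
roof 7945 ((566.3966064453125, 221.4154052734375), (90.64057922363281, 71.8370590209961), 8.016631126403809) 0.07485960502252749
rib 1074 ((566.2509765625, 221.31321716308594), (50.654048919677734, 12.46867561340332), 7.313779830932617) 0.10060170210488455
```

View pics/w1.png

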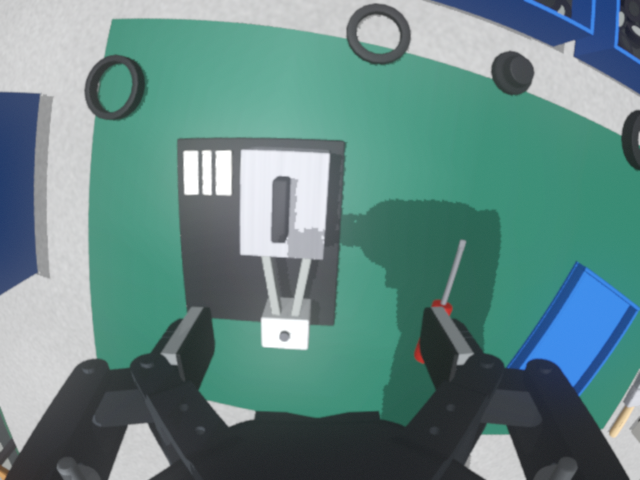

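drive_tool(deltas=[[60, [0, 0, 0.01], 0], [60, [0, 0, 0.01], 0], [60, [0, 0, 0.01], 0], [60, [0, 0, 0.01], 0], [60, [0, 0, 0.01], 0], [60, [0, 0, 0], 0], [60, [0, 0, 0], 0], [60, [0, 0, 0], 0], [60, [0, 0, 0], 0], [60, [0, 0, 0], 0]])

```text
time: 4.15
tool_pos: [0.5544, 0.1834, 0.1436]
tcp_rot: [[0.984, 0.181, -0.004], [0.181, -0.983, 0.02], [0.0, -0.021, -1.0]]
force: [0.4, -0.1, -0.5]
finger_gap: 0.0514
finger_force: 0.0
```

drive_tool(deltas=[[60, [0.006, -0.0115, 0], 0], [60, [0.006, -0.0115, 0], 0], [60, [0.006, -0.0115, 0], 0], [60, [0, 0, 0], 1.3], [60, [0, 0, 0], 1.3], [60, [0, 0, 0], 0], [60, [0, 0, 0], 0], [60, [0, 0, 0], 0], [60, [0, 0, 0], 0], [60, [0, 0, 0], 0]])

```text
time: 5.15
tool_pos: [0.5702, 0.195, 0.1442]
tcp_rot: [[0.984, 0.181, -0.01], [0.181, -0.983, 0.043], [-0.002, -0.044, -0.999]]
force: [-0.4, -0.4, -0.1]
finger_gap: 0.0513
finger_force: 0.0
```

Run:
```python
from rig import telemetry; o=telemetry.get_obs(); print(o["qpos"],o["joint_vel"].round(3),o["tool_pos"],o["tcp_rot"].round(4))
```

```text
[ 0.18151415  0.46517059 -0.02361497  1.08427073  0.04406495  3.14130372] [ 0.001 -0.001  0.001  0.001 -0.    -0.002] [0.57020889 0.19498768 0.14419206] [[ 0.9835  0.1805 -0.0102]
 [ 0.1808 -0.9826  0.0429]
 [-0.0022 -0.0441 -0.999 ]]
```

drive_tool(deltas=[[60, [0, 0, 0], -8.5], [60, [0, 0, 0], -8.5], [60, [0, 0, 0], -8.5], [60, [0, 0, 0], -8.5], [60, [0, 0, 0], -8.5], [60, [0, 0, 0], -8.5], [60, [0, 0, 0], -8.5], [60, [0, 0, 0], -8.5], [60, [0, 0, 0], -8.5], [60, [0, 0, 0], -8.5]])

```text
time: 6.15
tool_pos: [0.5702, 0.195, 0.1441]
tcp_rot: [[-0.1, 0.995, -0.01], [0.994, 0.101, 0.043], [0.044, -0.006, -0.999]]
force: [0.1, 0.1, 0.7]
finger_gap: 0.0513
finger_force: 0.0
```

drive_tool(deltas=[[60, [0, 0, 0], -8.5], [60, [0, 0, 0], -8.5], [60, [0, 0, 0], -8.5], [60, [0, 0, 0], -8.5], [60, [0, 0, 0], -8.5], [60, [0, 0, 0], -8.5], [60, [0, 0, 0], -8.5], [60, [0, 0, 0], -8.5], [60, [0, 0, 0], -8.5], [60, [0, 0, 0], 0]])

```text
time: 7.15
tool_pos: [0.5703, 0.195, 0.1442]
tcp_rot: [[-0.99, 0.139, -0.01], [0.138, 0.989, 0.043], [0.016, 0.041, -0.999]]
force: [-0.4, 0.3, 0.6]
finger_gap: 0.0512
finger_force: 0.0
```

drive_tool(deltas=[[60, [0, 0, 0], -8.5], [60, [0, 0, 0], -8.5], [60, [0, 0, 0], -8.5], [60, [0, 0, 0], -8.5], [60, [0, 0, 0], -8.5], [60, [0, 0, 0], -8.5], [60, [0, 0, 0], -8.5], [60, [0, 0, 0], -8.5], [60, [0, 0, 0], -8.5], [60, [0, 0, 0], -8.5]])

```text
time: 8.15
tool_pos: [0.5702, 0.195, 0.1442]
tcp_rot: [[-0.226, -0.974, -0.01], [-0.973, 0.225, 0.043], [-0.039, 0.02, -0.999]]
force: [-0.6, -0.1, 0.4]
finger_gap: 0.0511
finger_force: 0.0
```

drive_tool(deltas=[[60, [0, 0, 0], -8.5], [60, [0, 0, 0], -8.5], [60, [0, 0, 0], -8.5], [60, [0, 0, 0], -8.5], [60, [0, 0, 0], -8.5], [60, [0, 0, 0], -8.5], [60, [0, 0, 0], -8.5], [60, [0, 0, 0], -8.5], [60, [0, 0, 0], -8.5], [60, [0, 0, 0], -8.5]])

```text
time: 9.15
tool_pos: [0.5702, 0.195, 0.1442]
tcp_rot: [[0.951, -0.31, -0.01], [-0.309, -0.95, 0.043], [-0.023, -0.038, -0.999]]
force: [-0.8, -0.7, -0.8]
finger_gap: 0.0516
finger_force: 0.0
```

drive_tool(deltas=[[60, [0, 0, 0], -8.5], [60, [0, 0, 0], -8.5], [60, [0, 0, 0], -8.5], [60, [0, 0, 0], -3], [60, [0, 0.01, 0], 0], [60, [0, 0.01, 0], 0], [60, [0, 0, 0], 0], [60, [0, 0, 0], 0], [60, [0, 0, 0], 0], [60, [0, 0, 0], 0]])

```text
time: 10.15
tool_pos: [0.5723, 0.184, 0.1433]
tcp_rot: [[0.986, 0.165, -0.008], [0.165, -0.986, 0.035], [-0.002, -0.036, -0.999]]
force: [1.2, 0.4, 0.0]
finger_gap: 0.0516
finger_force: 0.0
```

Run:
```python
from rig import telemetry; o=telemetry.get_obs(); print(o["qpos"],o["joint_vel"].round(3),o["tool_pos"],o["tcp_rot"].round(4))
```

```text
[ 0.16744215  0.46372688 -0.02817402  1.08119728  0.03627481 -3.14020603] [ 0.002  0.001 -0.    -0.001 -0.    -0.003] [0.57230204 0.18398573 0.1432613 ] [[ 0.9862  0.1651 -0.0083]
 [ 0.1653 -0.9856  0.0354]
 [-0.0024 -0.0363 -0.9993]]
```

drive_tool(deltas=[[60, [0, 0.01, 0], 0], [60, [0, 0.01, 0], 0], [60, [0, 0.01, 0], 0], [60, [0, 0.01, 0], 0], [60, [0, 0.01, 0], 0], [60, [0, 0.01, 0], 0], [60, [0, 0.01, 0], 0], [60, [0, 0, 0], 0], [60, [0, 0, 0], 0], [60, [0, 0, 0], 0]])

```text
time: 11.15
tool_pos: [0.5783, 0.1443, 0.1415]
tcp_rot: [[0.993, 0.115, -0.003], [0.115, -0.993, 0.009], [-0.002, -0.01, -1.0]]
force: [-0.2, -0.2, 0.1]
finger_gap: 0.0512
finger_force: 0.0
```

drive_tool(deltas=[[60, [0, 0.012, 0], 0], [60, [0, 0.01, 0], 0], [60, [0, 0, 0], 8.5], [60, [0, 0, 0], 8.5], [60, [0, 0, 0], 8.5], [60, [0, 0, 0], 8.5], [60, [0, 0, 0], 8.5], [60, [0, 0, 0], 8.5], [60, [0, 0, 0], 8.5], [60, [0, 0, 0], 8.5]])

```text
time: 12.15
tool_pos: [0.5799, 0.1312, 0.1413]
tcp_rot: [[0.458, -0.889, -0.003], [-0.889, -0.458, 0.001], [-0.002, 0.002, -1.0]]
force: [-0.5, 0.5, 0.3]
finger_gap: 0.0511
finger_force: 0.0
```

drive_tool(deltas=[[60, [0, 0, 0], 8.5], [60, [0, 0, 0], 8.5], [60, [0, 0, 0], 8.5], [60, [0, 0, 0], 8.5], [60, [0, 0, 0], 8.5], [60, [0, 0, 0], 8.5], [60, [0, 0, 0], 8.5], [60, [0, 0, 0], 8.5], [60, [0, 0, 0], 8.5], [60, [0, 0, 0], 8.5]])

```text
time: 13.15
tool_pos: [0.5799, 0.1312, 0.1413]
tcp_rot: [[-0.846, -0.534, -0.002], [-0.534, 0.846, 0.001], [0.002, 0.002, -1.0]]
force: [-0.9, -0.2, -0.5]
finger_gap: 0.0515
finger_force: 0.0
```

drive_tool(deltas=[[60, [0, 0, 0], 8.2], [60, [0, 0, 0], 8.2], [60, [0, 0, 0], 8.2], [60, [0.0014, 0.02, 0], 0], [60, [0, 0.02, 0], 0], [60, [0, 0.02, 0], 0], [60, [0, 0.02, 0], 0], [60, [0, 0.011, 0], 0], [60, [0, 0, 0], 0], [60, [0, 0, 0], 0]])

```text
time: 14.15
tool_pos: [0.5658, 0.221, 0.1414]
tcp_rot: [[-0.99, -0.14, -0.003], [-0.14, 0.99, 0.0], [0.002, 0.001, -1.0]]
force: [1.2, -0.4, 0.8]
finger_gap: 0.0513
finger_force: 0.0
```

drive_tool(deltas=[[60, [0, 0, 0.015], 0], [60, [0, 0, 0.015], 0], [60, [0, 0, 0.015], 0], [60, [0, 0, 0.0125], 0], [60, [0, 0, 0.006], 0], [60, [0, 0, 0], 0], [0, [0, 0, 0], 0], [0, [0, 0, 0], 0], [0, [0, 0, 0], 0], [0, [0, 0, 0], 0]])

```text
time: 15.15
tool_pos: [0.5658, 0.2217, 0.0784]
tcp_rot: [[-0.99, -0.14, -0.002], [-0.14, 0.99, 0.001], [0.002, 0.001, -1.0]]
force: [-0.4, -0.7, -0.3]
finger_gap: 0.0001
finger_force: 0.0
```

Run:
```python
from h import *
print(telemetry.get_obs()["finger_gap"])
o,im,W=wcloud(); save(im,"w2"); b=eyes.get_image("side")["pixels"][...,::-1]
a=eyes.get_image("scene")["pixels"][...,::-1]
c=cv2.resize(a[150:300,340:490],(300,300)); d=cv2.resize(b[230:380,190:340],(300,300))
cv2.imwrite("pics/c2.png",np.hstack([c,d,cv2.resize(im["pixels"][120:480,170:450,::-1],(200,300))]))
```

```text
0.00010409183653565034
```

View pics/c2.png

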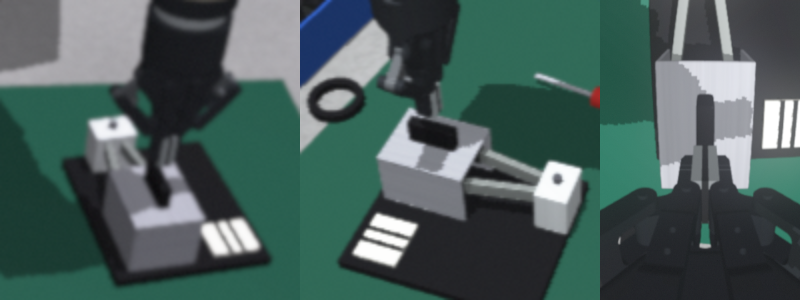

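Run:
```python
from h import *
c,s=np.cos(np.radians(8)),np.sin(np.radians(8))
for n in("scene","side","wrist"):
    if n=="wrist": o,im,W=wcloud()
    else: im=eyes.get_image(n); W=cloud(im)
    d=W[...,:2]-[.566,.221]; lx=d[...,0]*c+d[...,1]*s; ly=-d[...,0]*s+d[...,1]*c
    ok=(im["z_map"]>0)&(abs(lx)<.045)&(abs(ly)<.03)&(W[...,2]>.085)&(W[...,2]<.16)
    g=im["pixels"].astype(int).sum(-1)
    print(n)
    for zl in np.arange(.085,.16,.008):
        m=ok&(W[...,2]>=zl)&(W[...,2]<zl+.008)
        if m.sum()>3: print(zl.round(3),m.sum(),np.percentile(lx[m]*1000,[2,50,98]).round(),np.percentile(ly[m]*1000,[2,50,98]).round(),g[m].mean().round())
```

```text
scene
0.085 52 [-22.  11.  27.] [-7. -6.  4.] 94.0
0.093 106 [-21.   6.  26.] [-7. -2.  4.] 110.0
0.101 5 [-19.  -8.  16.] [-7. -3. -1.] 80.0
0.117 31 [-2.  9. 13.] [-13.  -4.  10.] 224.0
0.125 48 [-5.  8. 12.] [-14.  -4.  12.] 178.0
0.133 51 [-7.  8. 12.] [-14.  -6.  12.] 178.0
0.141 53 [-5.  8. 13.] [-15.  -4.  12.] 173.0
0.149 33 [ 4. 10. 13.] [-15.  -3.  11.] 162.0
0.157 21 [ 5.  9. 13.] [-17.   1.  19.] 99.0
side
0.085 68 [-27.  -4.  22.] [-1.  7.  9.] 87.0
0.093 151 [-26.  -3.  21.] [-4.  4.  8.] 105.0
0.117 22 [-13. -10.   2.] [-2.  8. 13.] 257.0
0.125 42 [-13.  -8.   4.] [-4. 11. 15.] 203.0
0.133 41 [-13.  -8.   5.] [-4. 12. 17.] 181.0
0.141 26 [-12.  -9.   2.] [-4.  8. 16.] 197.0
0.149 16 [-13. -12.  -8.] [-5.  4. 14.] 193.0
0.157 9 [-15. -13. -12.] [-21.  -2.  15.] 125.0
wrist
0.085 109 [-25. -25. -23.] [-6.  0.  6.] 226.0
0.093 884 [-25. -15.  -2.] [-5.  1.  6.] 219.0
0.101 466 [-24. -13.  -2.] [-5.  0.  5.] 202.0
0.117 155 [-11. -11.  -6.] [-12.  -1.  10.] 328.0
0.125 606 [-11.  -8.  -6.] [-13.   1.  13.] 275.0
0.133 697 [-11. -10.  -6.] [-13.   0.  13.] 274.0
0.141 804 [-11. -10.  -6.] [-13.  -0.  13.] 264.0
0.149 960 [-12.  -9.  10.] [-7.  0.  7.] 254.0
0.157 308 [-13. -11.   1.] [-19.   2.  18.] 191.0
```

drive_tool(deltas=[[45, [0, 0, 0], 0], [45, [0, 0, 0], 0], [45, [0, 0, 0], 0], [45, [0, 0, 0.012], 0], [45, [0, 0, 0.012], 0], [45, [0, 0, 0.01], 0], [45, [0, 0, 0], 0], [0, [0, 0, 0], 0], [0, [0, 0, 0], 0], [0, [0, 0, 0], 0]])

```text
time: 16.45
tool_pos: [0.5658, 0.2218, 0.0444]
tcp_rot: [[-0.99, -0.14, -0.002], [-0.14, 0.99, 0.001], [0.002, 0.001, -1.0]]
force: [-0.1, 0.4, -0.3]
finger_gap: 0.0111
finger_force: 41.4
```

drive_tool(deltas=[[0, [0, 0, -0.004], 0], [0, [0, 0, -0.012], 0], [0, [0, 0, -0.018], 0], [0, [0, 0, -0.022], 0], [0, [0, 0, -0.022], 0], [0, [0, 0, -0.015], 0], [0, [0, 0, 0], 0], [0, [0.005, -0.012, 0], 0], [0, [0.01, -0.023, 0], 0], [0, [0.013, -0.03, 0], 0]])

```text
time: 17.45
tool_pos: [0.5459, 0.1525, 0.1358]
tcp_rot: [[-0.99, -0.141, -0.004], [-0.141, 0.99, 0.001], [0.004, 0.001, -1.0]]
force: [0.1, -1.3, -1.1]
finger_gap: 0.0109
finger_force: 41.4
```

drive_tool(deltas=[[0, [0.013, -0.03, 0], 0], [0, [0.013, -0.03, 0], 0], [0, [0.013, -0.03, 0], 0], [0, [0.013, -0.03, 0], 0], [0, [0.013, -0.03, 0], 0], [0, [0.013, -0.03, 0], 0], [0, [0.013, -0.03, 0], 0], [0, [0.013, -0.03, 0], 0], [0, [0.013, -0.03, 0], 0], [0, [0.01, -0.02, 0], 0]])

```text
time: 18.45
tool_pos: [0.46, -0.1536, 0.136]
tcp_rot: [[-0.99, -0.139, -0.004], [-0.139, 0.99, 0.001], [0.004, 0.002, -1.0]]
force: [0.6, 0.5, -1.5]
finger_gap: 0.011
finger_force: 41.4
```

drive_tool(deltas=[[0, [0.006, -0.016, 0], 0], [0, [0.0055, -0.0157, 0], 0], [0, [0, 0, 0], 5.8], [0, [0, 0, 0], 5.8], [0, [0, 0, 0], 5.8], [0, [0, 0, 0.015], 5.8], [0, [0, 0, 0.025], 0], [0, [0, 0, 0.025], 0], [0, [0, 0, 0.012], 0], [0, [0, 0, 0], 0]])

```text
time: 19.45
tool_pos: [0.4521, -0.1837, 0.0576]
tcp_rot: [[-0.965, 0.262, -0.007], [0.262, 0.965, 0.003], [0.007, 0.001, -1.0]]
force: [0.5, 0.0, -1.3]
finger_gap: 0.011
finger_force: 41.3
```

Run:
```python
from h import *
a=eyes.get_image("scene"); b=eyes.get_image("side")
c=cv2.resize(a["pixels"][130:290,150:310,::-1],(400,400)); d=cv2.resize(b["pixels"][130:290,310:470,::-1],(400,400))
cv2.imwrite("pics/c3.png",np.hstack([c,d]))
for im in(a,b):
    W=cloud(im); m=(im["z_map"]>0)&(abs(W[...,0]-.453)<.07)&(abs(W[...,1]+.186)<.07)&(W[...,2]>.03)&(W[...,2]<.09)&(im["pixels"].astype(int).ptp(-1)<40 if False else (np.ptp(im["pixels"].astype(int),axis=-1)<50))
    p=W[m]; print(cv2.minAreaRect((p[:,:2]*1000).astype(np.float32)),np.percentile(p[:,2],[1,5,50,95]))
```

```text
((454.3559875488281, -185.05084228515625), (75.06817626953125, 94.41614532470703), 74.82102966308594) [0.03066025 0.03470647 0.07617109 0.08793777]
((452.38043212890625, -182.91015625), (78.29331970214844, 92.48541259765625), 75.00003051757812) [0.0309221  0.03418389 0.07542159 0.08862931]
```

View pics/c3.png

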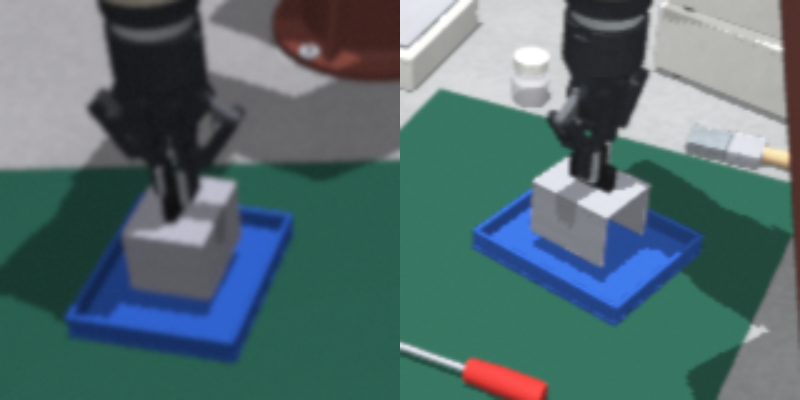

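drive_tool(deltas=[[0, [0, 0, 0.008], 0], [0, [0, 0, 0.006], 0], [0, [0, 0, 0.003], 0], [0, [0, 0, 0.001], 0], [0, [0, 0, 0.001], 0], [0, [0, 0, 0.0005], 0], [0, [0, 0, 0.0005], 0], [0, [0, 0, 0.0005], 0], [0, [0, 0, 0], 0], [0, [0, 0, 0], 0]])

```text
time: 20.55
tool_pos: [0.4548, -0.1846, 0.0394]
tcp_rot: [[-0.965, 0.261, -0.002], [0.261, 0.965, 0.001], [0.003, 0.0, -1.0]]
force: [-0.6, 1.1, -1.2]
finger_gap: 0.011
finger_force: 41.3
```

drive_tool(deltas=[[0, [0, 0, 0.0005], 0], [0, [0, 0, 0.0005], 0], [0, [0, 0, 0.0005], 0], [0, [0, 0, 0.0005], 0], [0, [0, 0, 0.0003], 0], [0, [0, 0, 0.0003], 0], [0, [0, 0, 0], 0], [0, [0, 0, 0], 0], [0, [0, 0, 0], 0], [0, [0, 0, 0], 0]])

```text
time: 21.55
tool_pos: [0.4547, -0.1846, 0.0372]
tcp_rot: [[-0.965, 0.261, -0.002], [0.261, 0.965, 0.001], [0.003, 0.0, -1.0]]
force: [-2.7, 1.5, 8.2]
finger_gap: 0.0108
finger_force: 42.6
```

drive_tool(deltas=[[20, [0, 0, 0], 0], [40, [0, 0, 0], 0], [60, [0, 0, 0], 0], [60, [0, 0, 0], 0], [60, [0, 0, -0.01], 0], [60, [0, 0, -0.02], 0], [60, [0, 0, -0.03], 0], [60, [0, 0, -0.03], 0], [60, [0, 0, -0.02], 0], [60, [0, 0, 0], 0]])

```text
time: 22.55
tool_pos: [0.4568, -0.1857, 0.1501]
tcp_rot: [[-0.965, 0.261, 0.002], [0.261, 0.965, -0.002], [-0.003, -0.001, -1.0]]
force: [-0.1, -0.3, 0.4]
finger_gap: 0.0513
finger_force: 0.0
```

Run:
```python
from h import *
a=eyes.get_image("scene"); b=eyes.get_image("side")
for im in(a,b):
    W=cloud(im); m=(im["z_map"]>0)&(abs(W[...,0]-.453)<.07)&(abs(W[...,1]+.186)<.07)&(W[...,2]>.062)&(W[...,2]<.073)
    p=W[m]; print(cv2.minAreaRect((p[:,:2]*1000).astype(np.float32)),np.median(p[:,2]))
# stand, uncovered
for im,n in((a,"scene"),(b,"side")):
    W=cloud(im); px=im["pixels"].astype(int); z=W[...,2]
    box=(im["z_map"]>0)&(abs(W[...,0]-.52)<.14)&(abs(W[...,1]-.245)<.12)
    for q,m in(("board",box&(z>.006)&(z<.016)&(px.sum(-1)<150)),("plates",box&(z>.012)&(z<.022)&(px.sum(-1)>480)),("bl",box&(z>.045)&(z<.06))):
        k,l,st,ce=cv2.connectedComponentsWithStats(m.astype(np.uint8))
        for i in range(1,k):
            if st[i,4]>12: p=W[l==i]; print(n,q,len(p),[np.round(v,1) for v in cv2.minAreaRect((p[:,:2]*1000).astype(np.float32))])
c=cv2.resize(a["pixels"][190:310,350:490,::-1],(400,343)); d=cv2.resize(b["pixels"][270:400,190:340,::-1],(396,343))
cv2.imwrite("pics/c4.png",np.hstack([c,d]))
```

```text
((456.3129577636719, -185.39004516601562), (73.09526824951172, 96.5854721069336), 75.36105346679688) 0.06621654736257176
((453.1512451171875, -183.103759765625), (75.67288208007812, 91.31879425048828), 73.56965637207031) 0.06563593774493726
scene board 3014 [array([518.5, 246. ]), array([201.5, 170.9]), np.float64(8.5)]
scene plates 318 [array([574.3, 306.8]), array([45.2, 54.5]), np.float64(9.7)]
scene plates 329 [array([586.1, 222.5]), array([47. , 52.9]), np.float64(10.3)]
scene bl 515 [array([506.9, 211. ]), array([163.9,  56.2]), np.float64(6.5)]
side board 4433 [array([512.7, 249.5]), array([198.8, 170.7]), np.float64(8.5)]
side plates 71 [array([586., 204.]), array([43.5, 12.1]), np.float64(8.4)]
side plates 88 [array([584., 223.]), array([43.9, 20.4]), np.float64(10.4)]
side plates 107 [array([580.4, 242.9]), array([43.2, 13.3]), np.float64(7.3)]
side plates 137 [array([573.2, 290.8]), array([44.4, 17.4]), np.float64(10.7)]
side plates 40 [array([433.6, 223.8]), array([30.7,  4.7]), np.float64(3.8)]
side plates 90 [array([571.3, 306.5]), array([43.4, 10.9]), np.float64(8.9)]
side plates 182 [array([568.5, 323.6]), array([45.5, 19.1]), np.float64(8.1)]
side bl 274 [array([519.2, 195. ]), array([138. ,  14.9]), np.float64(2.6)]
side bl 437 [array([495.4, 231. ]), array([170.5,  40.1]), np.float64(21.6)]
```

View pics/c4.png

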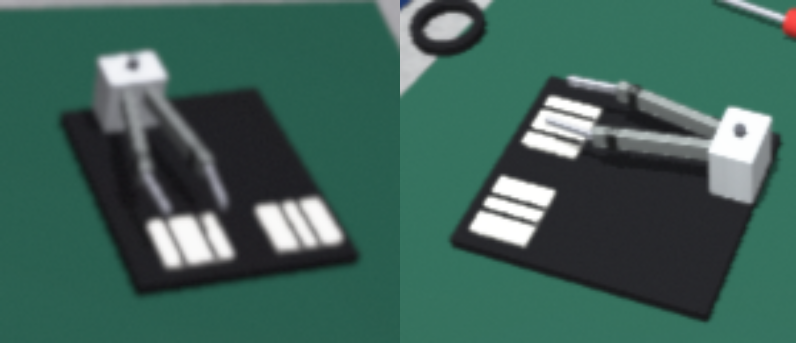

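drive_tool(deltas=[[90, [0.002, 0.02, 0], 0], [90, [0.003, 0.036, 0], 0], [90, [0.0035, 0.042, 0], 0], [90, [0.0035, 0.042, 0], 0], [90, [0.0035, 0.042, 0], 0], [90, [0.0035, 0.042, 0], 0], [90, [0.0035, 0.042, 0], 0], [90, [0.0035, 0.042, 0], 0], [90, [0.0035, 0.042, 0], 0], [90, [0.003, 0.03, 0], 0]])

```text
time: 23.65
tool_pos: [0.5223, 0.193, 0.1457]
tcp_rot: [[-0.966, 0.26, -0.004], [0.26, 0.966, 0.001], [0.004, -0.0, -1.0]]
force: [0.8, 0.5, -0.3]
finger_gap: 0.0764
finger_force: 0.0
```

drive_tool(deltas=[[90, [0.0005, 0.026, 0], 0], [90, [0, 0, 0], -8], [90, [0, 0, 0], -8], [90, [0, 0, 0], -7.6], [90, [0, 0, 0], 0], [90, [0, 0, 0], 0], [90, [0, 0, 0], 0], [90, [0, 0, 0], 0], [90, [0, 0, 0], 0], [90, [0, 0, 0], 0]])

```text
time: 24.65
tool_pos: [0.5293, 0.2158, 0.147]
tcp_rot: [[-0.989, -0.146, -0.002], [-0.146, 0.989, 0.001], [0.002, 0.001, -1.0]]
force: [0.0, 0.2, -0.6]
finger_gap: 0.0771
finger_force: 0.0
```

Run:
```python
from h import *
o,im,W=wcloud(); save(im,"w5"); print(o["tool_pos"].round(4),np.degrees(np.arctan2(o["tcp_rot"][1,0],o["tcp_rot"][0,0])))
z=W[...,2]; px=im["pixels"].astype(int)
box=(im["z_map"]>0)&(abs(W[...,0]-.52)<.14)&(abs(W[...,1]-.245)<.12)
for q,m in(("board",box&(z>.006)&(z<.016)&(px.sum(-1)<250)),("plates",box&(z>.012)&(z<.022)&(px.sum(-1)>450)),("blades",box&(z>.045)&(z<.06)),("heel",box&(z>.064)&(z<.072)&(W[...,0]<.47))):
    k,l,st,ce=cv2.connectedComponentsWithStats(m.astype(np.uint8))
    for i in range(1,k):
        if st[i,4]>60: p=W[l==i]; print(q,len(p),[np.round(v,1) for v in cv2.minAreaRect((p[:,:2]*1000).astype(np.float32))],np.median(p[:,2]).round(4))
```

```text
[0.5293 0.2158 0.147 ] -171.58841168587975
board 4119 [array([485.6, 282.9]), array([66.6, 86.5]), np.float64(8.1)] 0.013
board 2671 [array([550.7, 179. ]), array([147.9,  27.9]), np.float64(6.7)] 0.0129
board 1550 [array([523.1, 211.9]), array([72.4, 35.9]), np.float64(12.6)] 0.0129
plates 2134 [array([574.4, 307.7]), array([47.4, 53.6]), np.float64(8.2)] 0.018
plates 460 [array([589.7, 203.4]), array([47.5, 11.5]), np.float64(7.0)] 0.018
plates 1057 [array([587. , 222.7]), array([47.6, 20.4]), np.float64(7.8)] 0.018
plates 458 [array([584.4, 241. ]), array([47.6, 12.5]), np.float64(12.7)] 0.018
blades 1599 [array([524. , 193.7]), array([132.1,  14.5]), np.float64(2.3)] 0.0546
blades 1579 [array([518.4, 231.7]), array([132. ,  13.9]), np.float64(14.5)] 0.0547
heel 156 [array([439.4, 200.6]), array([9.6, 9.4]), np.float64(15.6)] 0.0688
```

View pics/w5.png

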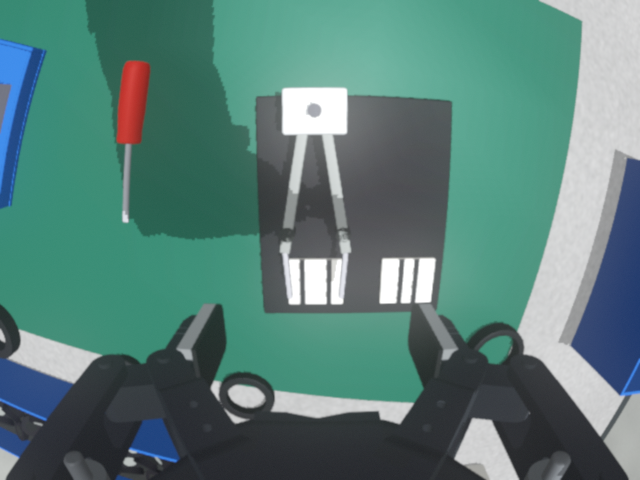

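drive_tool(deltas=[[90, [-0.0025, -0.0012, 0.01], 0], [90, [0, 0, 0.02], 0], [90, [0, 0, 0.02], 0], [90, [0, 0, 0.02], 0], [90, [0, 0, 0.02], 0], [90, [0, 0, 0.01], 0], [90, [0, 0, 0], 0], [90, [0, 0, 0], 0], [90, [0, 0, 0], 0], [90, [0, 0, 0], 0]], newtons=20)

```text
time: 25.7
tool_pos: [0.5324, 0.2153, 0.0479]
tcp_rot: [[-0.989, -0.147, -0.001], [-0.147, 0.989, 0.001], [0.001, 0.002, -1.0]]
force: [0.1, -0.1, 0.2]
finger_gap: 0.0768
finger_force: 0.0
```

Run:
```python
from h import *
th=np.radians(8.3);c,s=np.cos(th),np.sin(th)
for n in("scene","side","wrist"):
    if n=="wrist": o,im,W=wcloud()
    else: im=eyes.get_image(n); W=cloud(im)
    d=W[...,:2]-[.532,.215]; lx=d[...,0]*c+d[...,1]*s; ly=-d[...,0]*s+d[...,1]*c
    ok=(im["z_map"]>0)&(abs(lx)<.03)&(abs(ly)<.07)&(W[...,2]>.057)&(W[...,2]<.13)
    print(n)
    for zl in np.arange(.057,.13,.006):
        for sg in(1,-1):
            m=ok&(W[...,2]>=zl)&(W[...,2]<zl+.006)&(ly*sg>0)
            if m.sum()>3: print(zl.round(3),sg,m.sum(),np.percentile(lx[m]*1000,[2,98]).round(1),np.percentile(ly[m]*1000,[2,98]).round(1))
```

```text
scene
0.093 1 9 [-8.1 11.1] [36.9 41.5]
0.093 -1 4 [5.  9.9] [-45.8 -38.6]
0.099 1 24 [-7.2 12.9] [36.8 48.3]
0.099 -1 16 [ 2.6 13.3] [-51.9 -40.1]
0.105 1 21 [-9.3 12.8] [36.9 50.5]
0.105 -1 22 [-4.7 14. ] [-53.1 -39.3]
0.111 1 24 [-8.6 12.9] [36.3 51.2]
0.111 -1 20 [-4.1 13.3] [-53.5 -38.7]
0.117 1 23 [-9.9 11.7] [36.2 51.5]
0.117 -1 22 [-2.8 13.3] [-53.4 -40. ]
0.123 1 25 [-9.4 12.5] [36.3 48.2]
0.123 -1 24 [-4.4 13.1] [-52.9 -39.5]
0.129 1 4 [ 2.1 11.2] [37.2 40.8]
side
0.093 1 5 [-11.   -6.8] [40.7 45.8]
0.093 -1 21 [-10.3   9.2] [-40.3 -36.7]
0.099 1 13 [-12.    4.2] [40.7 51.9]
0.099 -1 19 [-11.3  10.7] [-43.1 -36.3]
0.105 1 30 [-12.3   3.7] [39.2 53.8]
0.105 -1 29 [-12.2   9. ] [-43.6 -36.3]
0.111 1 27 [-12.    6.4] [40.8 53.5]
0.111 -1 24 [-12.1   9.5] [-44.2 -36.5]
0.117 1 22 [-11.7   4.1] [41.3 53.5]
0.117 -1 21 [-11.3   5.9] [-40.8 -36.1]
0.123 1 15 [-12.3  -6.8] [39.5 53.6]
0.123 -1 19 [-11.5   3.3] [-41.9 -36. ]
wrist
0.093 1 70 [-9.5  9.3] [37.7 39.3]
0.093 -1 67 [-8.2  9.9] [-39.3 -38.4]
0.099 1 294 [-10.8  10.5] [37.6 49.3]
0.099 -1 309 [-10.7  11.1] [-49.9 -38.5]
0.105 1 415 [-10.9  10.6] [37.6 50.9]
0.105 -1 417 [-10.7  10.7] [-51.9 -38.5]
0.111 1 456 [-10.9  11. ] [37.6 51.1]
0.111 -1 467 [-10.7  10.9] [-52.1 -38.6]
0.117 1 518 [-10.9  10.5] [37.5 51.1]
0.117 -1 524 [-10.6  10.8] [-52.  -38.6]
0.123 1 552 [-10.9  10. ] [37.6 51. ]
0.123 -1 544 [-10.7  10.3] [-52.1 -38.6]
0.129 1 76 [-11.3   5.6] [37.5 44.3]
0.129 -1 73 [-10.7   5.8] [-45.4 -38.6]
```

drive_tool(deltas=[[90, [0, 0, 0.01], 0], [90, [0, 0, 0.015], 0], [90, [0, 0, 0.015], 0], [90, [0, 0, 0.015], 0], [90, [0, 0, 0.005], 0], [90, [0, 0, 0], 0], [80, [0, 0, 0], 0], [68, [0, 0, 0], 0], [68, [0, 0, 0], 0], [68, [0, 0, 0], 0]])

```text
time: 26.85
tool_pos: [0.5318, 0.2152, -0.0126]
tcp_rot: [[-0.989, -0.147, -0.002], [-0.147, 0.989, 0.001], [0.002, 0.001, -1.0]]
force: [-0.1, -0.5, 0.0]
finger_gap: 0.058
finger_force: 0.0
```

Clear of contact; now squeeze in small steps.

drive_tool(deltas=[[66, [0, 0, 0], 0], [64, [0, 0, 0], 0], [62, [0, 0, 0], 0], [60, [0, 0, 0], 0], [58, [0, 0, 0], 0], [56, [0, 0, 0], 0], [55, [0, 0, 0], 0], [54, [0, 0, 0], 0], [54, [0, 0, 0], 0], [54, [0, 0, 0], 0]])

```text
time: 27.85
tool_pos: [0.532, 0.2153, -0.0129]
tcp_rot: [[-0.989, -0.147, -0.002], [-0.147, 0.989, 0.001], [0.002, 0.001, -1.0]]
force: [3.1, -0.4, 3.4]
finger_gap: 0.0462
finger_force: 3.2
```

```bash
cat > tips.py <<'E'
from h import *
import sys
th=np.radians(8.3);c,s=np.cos(th),np.sin(th)
ims=[]
for n in("scene","side","wrist"):
    if n=="wrist": o,im,W=wcloud()
    else: im=eyes.get_image(n); W=cloud(im)
    ims.append(im)
    d=W[...,:2]-[.587,.2226]; lx=d[...,0]*c+d[...,1]*s; ly=(-d[...,0]*s+d[...,1]*c); z=W[...,2]
    px=im["pixels"].astype(int).sum(-1)
    ok=(im["z_map"]>0)
    for a,b in((-.035,-.02),(-.02,-.008),(-.008,.006)):
        out=[]
        for sg in(1,-1):
            m=ok&(z>.036)&(z<.06)&(lx>a)&(lx<b)&(ly*sg>0)&(abs(ly)<.035)
            out.append((int(m.sum()),np.median(ly[m]*1000).round(1) if m.sum()>3 else None, np.median(z[m]).round(3) if m.sum()>3 else None))
        print(n,"tip",a,b,out)
    # lines: dark pixels on plate
    for a,b in ((-.02,.02),):
        p=ok&(z>.012)&(z<.0225)&(lx>a)&(lx<b)&(abs(ly)<.024)
        dk=p&(px<200)
        print("  lines",[ (int((dk&(ly*g>0)).sum()),np.median(ly[dk&(ly*g>0)]*1000).round(1)) for g in(1,-1) if (dk&(ly*g>0)).sum()>3], "white edges",np.percentile(ly[p&(px>400)]*1000,[1,99]).round(1) if (p&(px>400)).sum() else None)
print(o["finger_gap"],o["finger_force"])
a,b,w=[i["pixels"][...,::-1] for i in ims]
cv2.imwrite(f"pics/{sys.argv[1]}.png",np.hstack([cv2.resize(a[220:295,380:455],(400,400),interpolation=cv2.INTER_CUBIC),cv2.resize(b[280:355,215:290],(400,400),interpolation=cv2.INTER_CUBIC)]))
cv2.imwrite(f"pics/{sys.argv[1]}w.png",w)
E
python3 tips.py t1
```

```text
scene tip -0.035 -0.02 [(15, np.float64(16.1), np.float64(0.047)), (20, np.float64(-19.3), np.float64(0.048))]
scene tip -0.02 -0.008 [(12, np.float64(14.4), np.float64(0.048)), (14, np.float64(-16.8), np.float64(0.048))]
scene tip -0.008 0.006 [(13, np.float64(13.6), np.float64(0.047)), (15, np.float64(-15.4), np.float64(0.047))]
  lines [] white edges [-23.2  22.9]
side tip -0.035 -0.02 [(0, None, None), (1, None, None)]
side tip -0.02 -0.008 [(16, np.float64(18.2), np.float64(0.046)), (5, np.float64(-12.8), np.float64(0.047))]
side tip -0.008 0.006 [(10, np.float64(17.4), np.float64(0.047)), (12, np.float64(-12.1), np.float64(0.047))]
  lines [] white edges [-22.3  23.7]
wrist tip -0.035 -0.02 [(332, np.float64(16.8), np.float64(0.051)), (338, np.float64(-16.5), np.float64(0.051))]
wrist tip -0.02 -0.008 [(15, np.float64(14.8), np.float64(0.046)), (16, np.float64(-14.0), np.float64(0.046))]
wrist tip -0.008 0.006 [(0, None, None), (0, None, None)]
  lines [(308, np.float64(11.8)), (318, np.float64(-12.1))] white edges [-18.1  18.8]
0.04596519110526607 3.263164423406124
```

View pics/t1.png

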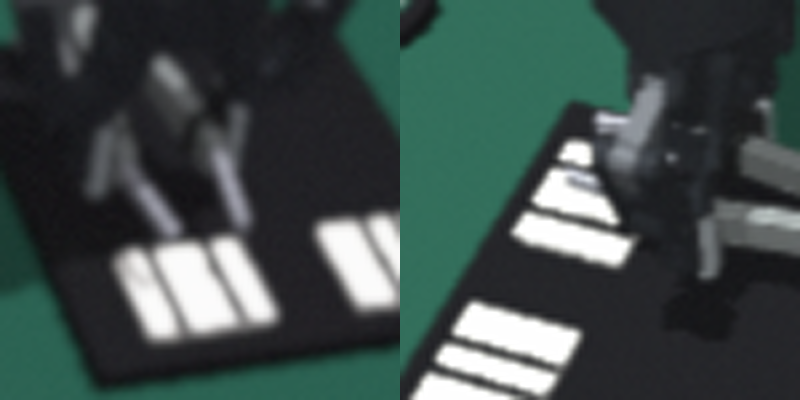

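View pics/t1w.png

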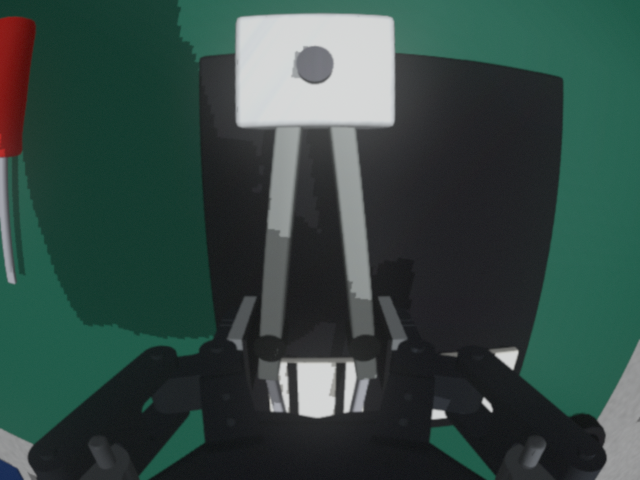

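drive_tool(deltas=[[53.5, [0, 0, 0], 0], [53, [0, 0, 0], 0], [52.5, [0, 0, 0], 0], [52, [0, 0, 0], 0], [51.5, [0, 0, 0], 0], [51, [0, 0, 0], 0], [51, [0, 0, 0], 0], [51, [0, 0, 0], 0], [51, [0, 0, 0], 0], [51, [0, 0, 0], 0]])

```text
time: 29.0
tool_pos: [0.5316, 0.2152, -0.013]
tcp_rot: [[-0.989, -0.147, -0.002], [-0.147, 0.989, 0.001], [0.002, 0.001, -1.0]]
force: [3.7, 0.5, 2.9]
finger_gap: 0.0436
finger_force: 3.7
```

```bash
cat >> tips.py <<'E'
fs=[];gs=[]
px=ims[2]["pixels"]; print("px tips")
f=240/np.tan(np.radians(ims[2]["vertical_fov"]/2))
# wrist tip/lines pixel profile
row=w[365:412,255:385].astype(int).sum(-1)
for v in (370,380,390,400,408): print(v,"".join("#" if q<200 else "." if q>560 else "+" for q in w[v,255:385].astype(int).sum(-1)))
E
python3 tips.py t2
```

```text
scene tip -0.035 -0.02 [(13, np.float64(14.7), np.float64(0.048)), (19, np.float64(-17.7), np.float64(0.047))]
scene tip -0.02 -0.008 [(11, np.float64(13.1), np.float64(0.048)), (17, np.float64(-15.4), np.float64(0.049))]
scene tip -0.008 0.006 [(14, np.float64(10.7), np.float64(0.047)), (14, np.float64(-13.7), np.float64(0.047))]
  lines [] white edges [-23.4  23. ]
side tip -0.035 -0.02 [(0, None, None), (0, None, None)]
side tip -0.02 -0.008 [(10, np.float64(17.1), np.float64(0.046)), (10, np.float64(-11.1), np.float64(0.046))]
side tip -0.008 0.006 [(10, np.float64(15.3), np.float64(0.046)), (11, np.float64(-9.9), np.float64(0.046))]
  lines [] white edges [-21.2  23.9]
wrist tip -0.035 -0.02 [(327, np.float64(15.2), np.float64(0.051)), (337, np.float64(-14.9), np.float64(0.051))]
wrist tip -0.02 -0.008 [(18, np.float64(12.9), np.float64(0.046)), (16, np.float64(-12.3), np.float64(0.046))]
wrist tip -0.008 0.006 [(0, None, None), (0, None, None)]
  lines [(307, np.float64(11.9)), (322, np.float64(-12.2))] white edges [-23.6  23.2]
0.04336630144077222 3.7306397035717964
px tips
370 #######++++++++++++++++++++++..++########++.................................++++++########++....++++++++++++++++++++++############
380 ###########++++++++++++++++++...++#######++...............................++++++++#######++......++++++++++++++++++###############
390 ############++...++++++++++++++++++#######+.............................++++++++++######+++....+++++++++++++.++###################
400 ##############+....++++++++++++++++#######++...................................+++######++..+++++++++++++...++####################
408 ##############++......+++++++++++++#######++...................................++#######++++++++++++++++....++####################
```

drive_tool(deltas=[[51, [0, 0, 0], 0], [51, [0, 0, 0], 0], [51, [0, 0, 0], 0], [51, [0, 0, 0], 0], [51, [0, 0, 0], 0], [51, [0, 0, 0], 0], [51, [0, 0, 0], 0], [51, [0, 0, 0], 0], [51, [0, 0, 0], 0], [51, [0, 0, 0], 0]])

```text
time: 30.15
tool_pos: [0.5315, 0.2152, -0.0131]
tcp_rot: [[-0.989, -0.147, -0.002], [-0.147, 0.989, 0.001], [0.002, 0.001, -1.0]]
force: [4.1, 0.3, 3.4]
finger_gap: 0.0438
finger_force: 3.8
```

drive_tool(deltas=[[51, [0, 0, 0], 0], [51, [0, 0, 0], 0], [51, [0, 0, 0], 0], [51, [0, 0, 0], 0], [51, [0, 0, 0], 0], [51, [0, 0, 0], 0], [51, [0, 0, 0], 0], [51, [0, 0, 0], 0], [51, [0, 0, 0], 0], [51, [0, 0, 0], 0]])

```text
time: 31.15
tool_pos: [0.5315, 0.2152, -0.0131]
tcp_rot: [[-0.989, -0.147, -0.003], [-0.147, 0.989, 0.001], [0.002, 0.001, -1.0]]
force: [4.0, -0.4, 3.6]
finger_gap: 0.0434
finger_force: 3.8
```

drive_tool(deltas=[[51, [0, 0, 0], 0], [51, [0, 0, 0], 0], [51, [0, 0, 0], 0], [51, [0, 0, 0], 0], [51, [0, 0, 0], 0], [51, [0, 0, 0], 0], [51, [0, 0, 0], 0], [51, [0, 0, 0], 0], [51, [0, 0, 0], 0], [51, [0, 0, 0], 0]])

```text
time: 32.15
tool_pos: [0.5315, 0.2152, -0.0131]
tcp_rot: [[-0.989, -0.147, -0.002], [-0.147, 0.989, 0.001], [0.002, 0.001, -1.0]]
force: [4.5, 1.1, 2.4]
finger_gap: 0.0434
finger_force: 3.8
```

```bash
python3 tips.py t3 | grep tip; python3 -c "
from rig import r; print(r.close_job())"
```

```text
scene tip -0.035 -0.02 [(15, np.float64(14.0), np.float64(0.048)), (19, np.float64(-17.2), np.float64(0.048))]
scene tip -0.02 -0.008 [(12, np.float64(12.6), np.float64(0.048)), (17, np.float64(-15.6), np.float64(0.047))]
scene tip -0.008 0.006 [(12, np.float64(11.5), np.float64(0.046)), (12, np.float64(-13.3), np.float64(0.046))]
side tip -0.035 -0.02 [(0, None, None), (0, None, None)]
side tip -0.02 -0.008 [(13, np.float64(17.0), np.float64(0.047)), (10, np.float64(-10.6), np.float64(0.047))]
side tip -0.008 0.006 [(8, np.float64(15.2), np.float64(0.047)), (11, np.float64(-9.9), np.float64(0.047))]
wrist tip -0.035 -0.02 [(326, np.float64(15.2), np.float64(0.051)), (330, np.float64(-14.7), np.float64(0.051))]
wrist tip -0.02 -0.008 [(17, np.float64(13.0), np.float64(0.046)), (17, np.float64(-12.3), np.float64(0.045))]
wrist tip -0.008 0.006 [(0, None, None), (0, None, None)]
px tips
the job is handed in; nothing more can be done
None
```

The dust cover is upright in the blue tray. The tweezers are held at about a 24 mm tip gap over the wide plate's lines (cameras read 24.8 to 25.3 mm), steady for three seconds and still gripped. I handed the job in at about 32 s, and its result was not reported back.

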